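# Make up two gift boxes from the stock

### The arm

A 6-joint arm with a two-finger parallel gripper is mounted at the origin on the work surface. World frame = base frame: x ahead of the robot, y to its left, z up, the work surface at z = 0. Lengths are in m, angles in rad, forces in N, time in s.
With the tool pointing down it reaches from about 0.325 to 0.775 m from the base axis. Payload 9.3 kg.
Tool frame: the origin (TCP) lies at the very end of the fingers, on their centre line; the grasp point (between the pads) lies 19 mm behind it; z points along the fingers, y is the line along which they close (so a half turn about z gives the same grasp; the last joint's range is limited). The gripper opens to 85 mm and grips with 20 to 120 N. Pads are 22 mm wide; open, the fingers measure 114 mm over their backs; the gripper's body (76 mm by 85 mm) begins 54 mm behind the grasp point. The pads swing forward as they close: fully open they stand 13 mm farther back than shut.
Start: joints at [-1.412, 0.259, 0.021, 1.334, 0, 1.418], TCP at [0.169, -0.523, 0.231] pointing down, gripper open.
Joint ranges: [-3.04, 3.04], [-0.91, 1.82], [-1.04, 1.36], [-1.92, 1.95], [-1.52, 1.45], [-3.14, 3.14]. Speed limits (rad/s): [2.22, 2.22, 2.79, 3.14, 3.14, 3.14].

### API

Orientations are given as a rotation vector (axis times angle).
In Python, from cell import arm, eyes, close_job gives the robot as it stands.
- The arm moves only by the tool servo_tool, never from a script. Its argument "increments" is text: rows parted by semicolons, each of 4 numbers parted by spaces: the shift along the world's x, y, z normalised to -1 to 1, where 1 is 100 mm, then the turn about the world's z normalised to -1 to 1, where 1 is 90 degrees. In form: x y z turn; .... A call has 1 to 12 rows; each row is the pose to reach, as a shift and turn from the pose commanded when the call began; what a row does not reach only later rows make up. A row lasts 1/8 s, in which the tool goes at most 62.5 mm and 10.7 degrees, less where a joint would pass 70% of its speed; a pose out of reach is approached as far as the arm can. A call with a number of a shift or a turn outside -1 to 1 is refused whole. A call with a gripper value outside its range is refused whole. "grip" is the finger opening in mm, from 0 to 85.4, set as the call begins (left out, the last holds). The fingers move at their own pace and stop on an object; "force" is the grip in N (left out, the last holds). Time passes only in rows, so rows that repeat a pose let the fingers close. It gives the time, the measured TCP pose, the force, the opening and the grip force at its end, in the units of the state.
- arm.get_state(): the state, without advancing time (a new reading comes with each control period).
- eyes.read_camera(name): name is "side" or "top" or "wrist"; returns the picture (420x560x3 uint8, red, green, blue); there is no depth.
- eyes.camera_model(name): a dict with "K" (3x3 intrinsics, pixels), "view" (4x4, takes a point from world to camera coordinates). Camera axes: x right, y down, z forward; pixel columns grow to the right and rows downward; lengths in m; the calibration is good to about 2 mm. A picture is of the moment at which its call begins: read the wrist's pose just before it. camera_model takes no time and is no camera call; for the wrist camera it gives the pose at the moment of the call.
- close_job(): hands the job in; it is judged then, once.
The state is a dict: "t": time; "joints": joint angles; "joint_velocities": joint speeds; "tau": joint torques, N m; "tcp_pos": TCP position; "orientation": TCP orientation; "ft_force": force on the tool from outside, world axes, zero at the start; "wrist_torque": the same for the moment, N m; "grip_width": finger opening in m; "grip_force": force on a finger pad.
Only numpy, scipy, OpenCV 4.12 (cv2) and the standard library are available. Lean on these libraries where they do the work, as an engineer would, in place of code of your own. Each camera call takes 0.05 s, during which the arm holds its last target. There are 200 camera calls.

### The job

Make up two gift boxes from the stock on the packing table: into the box with two compartments put the large jar candle and the little wooden house, one in each compartment; into the box with three compartments put the kraft carton in the middle, and the small jar candle and the wooden stamp in the outer compartments, one on each side of it. Everything must be let go and stand upright, the way up it is now, flat on the floor of its compartment; leave the white vase, the white cup and the succulent standing where they are.

Things in the scene. Friction and masses are not known exactly. Their poses are not given: they have to be found in the camera images.
- box_two: Open kraft-cardboard gift box with two square compartments in a row along its y axis; 172 x 88 mm outside (long side along y), walls and dividers 22 mm high and 4 mm thick, floor 4 mm thick and off-white. Each compartment is 80 x 80 mm inside; their centres lie at x = 0, y = -42 and +42 mm. Stuck to the table: it does not move. Its long side runs roughly left to right as seen from the robot, turned at most 12 degrees. Origin: centre of its underside, z up.
- box_three: Open kraft-cardboard gift box with three square compartments in a row along its y axis; 256 x 88 mm outside (long side along y), walls and dividers 22 mm high and 4 mm thick, floor 4 mm thick and off-white. Each compartment is 80 x 80 mm inside; their centres lie at x = 0, y = -84, 0 and +84 mm. Stuck to the table: it does not move. Its long side runs roughly left to right as seen from the robot, turned at most 12 degrees. Origin: centre of its underside, z up.
- jar_large: The large jar candle: dark brown round jar with a black lid that has a round kraft label on top and a pale band round its side; straight-sided, diameter 60 mm, 78 mm high, about 250 g. Origin: centre of its underside, z up.
- jar_small: The small jar candle: same look as the large one but diameter 44 mm and 52 mm high, about 100 g. Origin: centre of its underside, z up.
- house: Little solid house of pale wood: walls 40 mm (along x) by 56 mm (along y) and 55 mm high, with a pitched roof whose ridge runs along y at 75 mm height; no overhanging eaves. Flat upright walls face +x and -x, 40 mm apart. About 90 g. Origin: centre of its underside, z up.
- carton: Closed upright kraft-cardboard carton, 46 x 46 mm and 70 mm high, with a round white sticker on its top and white patches on two opposite sides; rigid, about 120 g. Sides square to its x and y. Origin: centre of its underside, z up.
- stamp: Wooden hand stamp standing on its rubber face: square wooden block 50 x 50 mm, 22 mm high with the rubber, with a turned round wooden knob handle rising from its middle: neck 18 mm across at 34 mm height, then straight grip 28 mm across from 46 to 66 mm height, top at 72 mm. About 90 g. Origin: centre of its underside, z up.
- vase: Bystander: white ceramic bud vase, belly 58 mm across, narrow neck, 84 mm high. Loose. Origin: centre of its underside, z up.
- cup: Bystander: empty white ceramic cup without handle, 60 mm across the rim, 62 mm high. Loose. Origin: centre of its underside, z up.
- succulent: Bystander: small green succulent in a terracotta pot 54 mm across, about 80 mm high in all. Loose. Origin: centre of its underside, z up.
Things that resemble listed ones, but are neither listed nor needed, are in the scene too. What is shaped like the box_two but black or purple is not meant.

How it is judged:
At the end, for the whole second after the job is handed in: Each kit piece in its compartment (either way round for the pair, and for the outer two): origin within 25 mm in x and y of the compartment's centre and under 9 mm above the table, upright within 0.12 rad, at rest. Vase, cup, succulent upright, within 20 mm of their start ((((x of jar_large in the frame of box_two between -0.025 and 0.025 m and y of jar_large in the frame of box_two between 0.017 and 0.067 m) and (x of house in the frame of box_two between -0.025 and 0.025 m and y of house in the frame of box_two between -0.067 and -0.017 m)) or ((x of jar_large in the frame of box_two between -0.025 and 0.025 m and y of jar_large in the frame of box_two between -0.067 and -0.017 m) and (x of house in the frame of box_two between -0.025 and 0.025 m and y of house in the frame of box_two between 0.017 and 0.067 m))) and x of carton in the frame of box_three between -0.025 and 0.025 m and y of carton in the frame of box_three between -0.025 and 0.025 m and (((x of jar_small in the frame of box_three between -0.025 and 0.025 m and y of jar_small in the frame of box_three between 0.059 and 0.109 m) and (x of stamp in the frame of box_three between -0.025 and 0.025 m and y of stamp in the frame of box_three between -0.109 and -0.059 m)) or ((x of jar_small in the frame of box_three between -0.025 and 0.025 m and y of jar_small in the frame of box_three between -0.109 and -0.059 m) and (x of stamp in the frame of box_three between -0.025 and 0.025 m and y of stamp in the frame of box_three between 0.059 and 0.109 m))) and height (world z) of each of jar_large, house, carton, jar_small, stamp below 0.009 m and angle between each of jar_large, house, carton, jar_small, stamp, vase, cup, succulent's own z axis and vertical below 0.12 rad and linear speed of each of jar_large, house, carton, jar_small, stamp below 0.02 m/s and angular speed of each of jar_large, house, carton, jar_small, stamp below 0.3 rad/s and distance of each of vase, cup, succulent from where it was at the start of the episode below 0.02 m); the robot touches nothing.
It fails at once if the white vase is pushed more than 20 mm or tipped over (distance of vase from where it was at the start of the episode above 0.02 m or angle between vase's own z axis and vertical above 0.5 rad).
It fails at once if the white cup is pushed more than 20 mm or tipped over (distance of cup from where it was at the start of the episode above 0.02 m or angle between cup's own z axis and vertical above 0.5 rad).
It fails at once if the potted succulent is pushed more than 20 mm or tipped over (distance of succulent from where it was at the start of the episode above 0.02 m or angle between succulent's own z axis and vertical above 0.5 rad).
It also fails if it takes over 115 s, if anything falls off the work surface, if the arm or the gripper's body presses on something with over 40 N, if the wrist force passes 120 N, or if a joint passes its speed limit or range.

## Working session

There is one attempt and no reset: what is moved stays moved. The work goes in short steps, Python scripts to look and compute and a tool call to move; the robot and the scene stay as the last step left them, time stands still between calls to the robot, and variables do not carry over. Pictures are saved under pics/ and viewed, at most 14 in all, crops included, and the job is handed in when it is done.

Besides the shell and the picture viewer there is one more tool, called after "Call:" as name(argument=value, ...), one argument or row to a line, values as JSON. servo_tool: Moves the arm, as the interface text tells. Its arguments: {"type":"object","properties":{"increments":{"type":"string"},"grip":{"type":"number"},"force":{"type":"number"}},"required":["increments"]}

```bash
ls; mkdir -p pics
python3 - <<'E'
from cell import arm,eyes
import cv2
print(arm.get_state())
for n in("top","side"):
    cv2.imwrite(f"pics/{n}0.png",eyes.read_camera(n)[:,:,::-1]); m=eyes.camera_model(n); print(n,m)
E
```

```text
pics
{'t': 0.0, 'joints': array([-1.41159182e+00,  2.59162102e-01,  2.07254306e-02,  1.33368805e+00,
        2.05450550e-05,  1.41819791e+00]), 'joint_velocities': array([-0.00097375, -0.00065779, -0.00058265,  0.00015361,  0.00094422,
       -0.00041723]), 'tau': array([-2.60674869e-04, -5.55639482e+01,  3.44530034e+01,  1.37454944e-02,
       -1.95403159e-04, -1.04485900e-05]), 'tcp_pos': array([ 0.16868129, -0.52318529,  0.23066822]), 'orientation': array([-3.10217896e+00, -4.87590970e-01, -2.53689449e-05]), 'ft_force': array([ 0.06020165,  0.8606937 , -0.32560994]), 'wrist_torque': array([ 0.03373356, -0.02832913, -0.0018017 ]), 'grip_force': 0.0, 'grip_width': 0.0853886460547943}
top {'K': array([[414.49708444,   0.        , 281.47654966],
       [  0.        , 414.49708444, 214.8505348 ],
       [  0.        ,   0.        ,   1.        ]]), 'view': array([[-7.39378552e-04, -9.99784195e-01,  2.07609614e-02,
         7.33454965e-02],
       [-9.95370151e-01, -1.25960322e-03, -9.61076271e-02,
         4.23996839e-01],
       [ 9.61130371e-02, -2.07359012e-02, -9.95154413e-01,
         1.08169479e+00],
       [ 0.00000000e+00,  0.00000000e+00,  0.00000000e+00,
         1.00000000e+00]])}
side {'K': array([[398.43293081,   0.        , 281.8518666 ],
       [  0.        , 398.43293081, 211.60943164],
       [  0.        ,   0.        ,   1.        ]]), 'view': array([[-0.68045219, -0.73255127,  0.01880014,  0.34190679],
       [-0.53480315,  0.47890174, -0.69615998,  0.19448479],
       [ 0.50096946, -0.48375796, -0.71764047,  1.00258114],
       [ 0.        ,  0.        ,  0.        ,  1.        ]])}
```

View pics/top0.png

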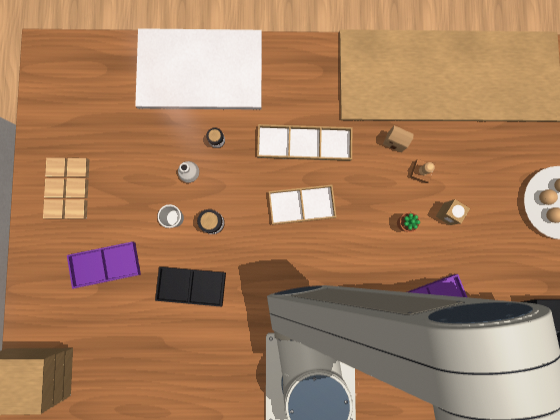

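View pics/side0.png

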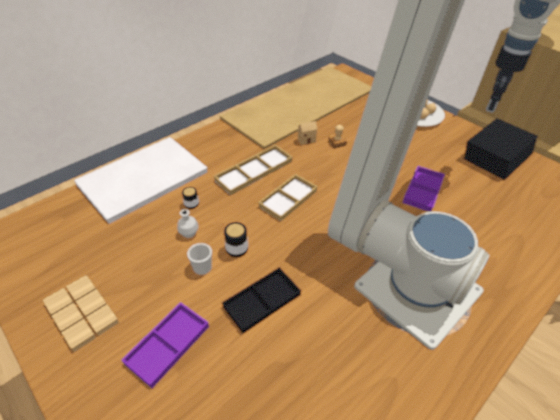

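Top view: small jar (215,136), vase (188,172), cup (170,215), large jar (209,221), box_three (304,142), box_two (302,205), house (400,138), stamp (424,170), carton (456,212), succulent (410,222).

```bash
cat > h.py <<'E'
import numpy as np,cv2
from cell import arm,eyes
def ray(m,uv,z):
    "pixel -> world point on plane z"
    V=m["view"];R=V[:3,:3];c=-R.T@V[:3,3]
    d=R.T@np.linalg.inv(m["K"])@np.array([uv[0],uv[1],1.])
    return c+d*(z-c[2])/d[2]
def proj(m,p):
    q=m["K"]@(m["view"]@np.append(p,1.))[:3]
    return q[:2]/q[2]
E
python3 - <<'E'
from h import *
m=eyes.camera_model("top"); im=cv2.imread("pics/top0.png")
hsv=cv2.cvtColor(im,cv2.COLOR_BGR2HSV)
# floors of boxes: white blobs
w=((hsv[...,1]<60)&(hsv[...,2]>170)).astype(np.uint8)
n,l,s,c=cv2.connectedComponentsWithStats(w)
for i in range(1,n):
    if 300<s[i][4]<3000:
        print(s[i],c[i],ray(m,c[i],.004)[:2].round(4))
for nm,uv,z in [("js",(215,136),.052),("jl",(209,221),.078),("house",(400,138),.06),("stamp",(429,167),.07),("carton",(457,211),.07),("succ",(410,222),.06),("cup",(170,215),.06),("vase",(186,168),.08)]:
    print(nm,ray(m,uv,z)[:2].round(3))
a=cv2.resize(im[115:245,150:240],None,fx=4.2,fy=4.2,interpolation=2)
b=cv2.resize(im[115:245,380:480],None,fx=4.2,fy=4.2,interpolation=2)
cv2.imwrite("pics/c1.png",np.hstack([a,b])[:, :800])
E
```

```text
[259 128  28  28 752] [272.62898936 141.3337766 ] [0.6279 0.0972]
[290 129  27  28 739] [303.14073072 142.36806495] [0.6254 0.0135]
[321 130  27  28 720] [333.73194444 143.35      ] [ 0.6231 -0.0706]
[ 524  166   36   73 1356] [541.90486726 201.19026549] [ 0.464  -0.6405]
[302 188  31  31 780] [316.03205128 203.10384615] [ 0.4576 -0.0205]
[270 191  31  32 808] [285.08168317 206.4009901 ] [0.4484 0.0634]
[330 362  26  58 560] [348.09464286 386.02142857] [-0.0214 -0.0998]
js [0.628 0.248]
jl [0.403 0.256]
house [ 0.623 -0.237]
stamp [ 0.544 -0.307]
carton [ 0.43  -0.375]
succ [ 0.402 -0.256]
cup [0.419 0.358]
vase [0.537 0.316]
```

View pics/c1.png

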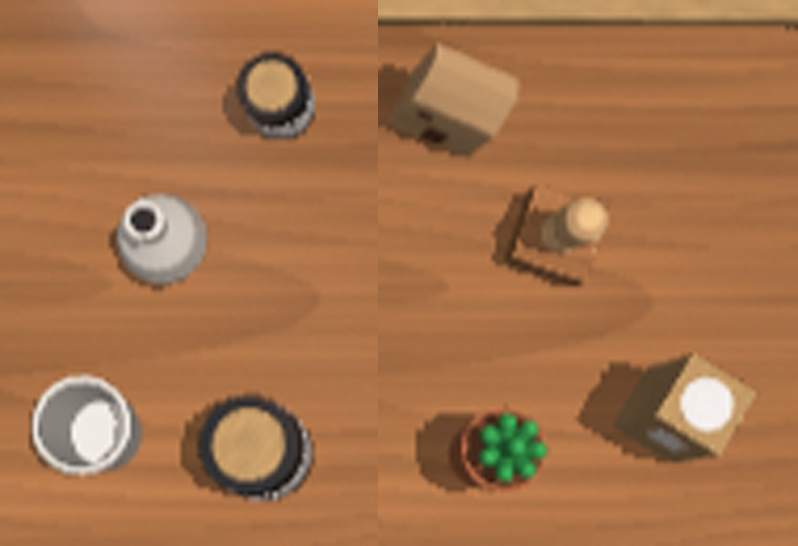

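Crop shows the jars, vase and cup (left) and house, stamp, carton, succulent (right). The orientations need a nearer view, so I move the wrist camera over the right group.

Call:
servo_tool(
  increments="1 0.6 1 0;1 0.6 1 0;1 0.6 1 0",
)

```text
t: 0.48
tcp_pos: [0.2704, -0.4625, 0.3334]
orientation: [3.101, 0.49, 0.001]
ft_force: [0.3, -0.3, -0.3]
grip_width: 0.0854
grip_force: 0.0
```

Call:
servo_tool(
  increments="1 0.7 0.4 0;1 0.7 0.4 0;1 0.7 0.4 0",
)

```text
t: 0.85
tcp_pos: [0.3714, -0.3914, 0.3724]
orientation: [3.101, 0.495, 0.002]
ft_force: [0.5, -1.4, -0.4]
grip_width: 0.0856
grip_force: 0.0
```

Call:
servo_tool(
  increments="1 0.7 0 0;1 0.7 0 0;1 0.7 0 0;1 0.7 0 0",
)

```text
t: 1.35
tcp_pos: [0.4683, -0.3239, 0.3706]
orientation: [-3.103, -0.488, 0.002]
ft_force: [-0.2, 0.4, 0.0]
grip_width: 0.0854
grip_force: 0.0
```

Run:
```python
from h import *
m=eyes.camera_model("wrist"); im=eyes.read_camera("wrist")[:,:,::-1]; cv2.imwrite("pics/w1.png",im)
np.save("w1.npy",m,allow_pickle=True)
s=arm.get_state();print(s["t"],s["tcp_pos"],s["orientation"]);print(m)
print(-m["view"][:3,:3].T@m["view"][:3,3])
```

```text
1.4 [ 0.46797144 -0.32418506  0.37087941] [-3.10327062e+00 -4.86497190e-01  1.19186025e-03]
{'K': array([[296.28449983,   0.        , 279.90510424],
       [  0.        , 296.28449983, 207.64466769],
       [  0.        ,   0.        ,   1.        ]]), 'view': array([[ 3.06606662e-01, -9.51836032e-01, -7.22814478e-04,
        -4.51839790e-01],
       [-9.18363365e-01, -2.96023847e-01,  2.62637797e-01,
         2.63821503e-01],
       [-2.50202089e-01, -7.98626917e-02, -9.64894225e-01,
         6.04358550e-01],
       [ 0.00000000e+00,  0.00000000e+00,  0.00000000e+00,
         1.00000000e+00]])}
[ 0.53203286 -0.30371424  0.51352598]
```

View pics/w1.png

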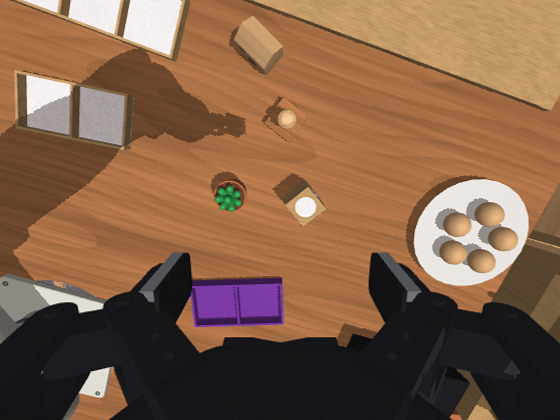

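Wrist view: house (259,45), stamp (285,118), carton (305,206), succulent (229,195). I enlarge to read the edges.

Run:
```python
from h import *
im=cv2.imread("pics/w1.png")
a=cv2.resize(im[5:85,215:295],None,fx=5,fy=5,interpolation=2)
b=cv2.resize(im[85:165,245:325],None,fx=5,fy=5,interpolation=2)
c=cv2.resize(im[160:240,265:345],None,fx=5,fy=5,interpolation=2)
d=np.zeros_like(a)
cv2.imwrite("pics/c2.png",cv2.resize(np.hstack([a,b,c]),None,fx=2/3,fy=2/3,interpolation=cv2.INTER_AREA))
```

```text
(no output)
```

View pics/c2.png

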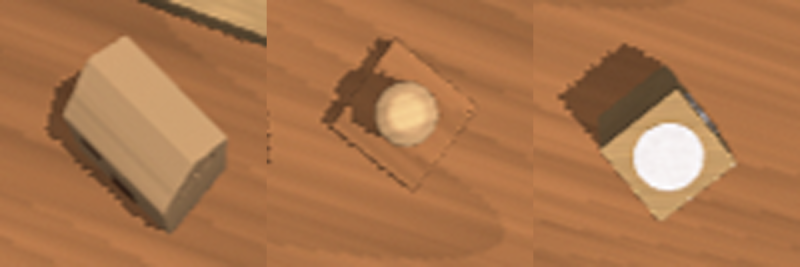

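Run:
```python
from h import *
m=np.load("w1.npy",allow_pickle=True).item()
def pts(L,o,z): return np.array([ray(m,(x*.3+o[0],y*.3+o[1]),z)[:2] for x,y in L])
def ang(p,q): d=q-p; return np.degrees(np.arctan2(d[1],d[0])),np.hypot(*d)
r=pts([(90,62),(192,163)],(215,5),.075); print("ridge",r.mean(0),ang(*r))
e=pts([(125,38),(226,135)],(215,5),.055); print("eaveR",e.mean(0),ang(*e))
e=pts([(65,114),(166,212)],(215,5),.055); print("eaveL",e.mean(0),ang(*e))
for n,L,o,z in [("stamp",[(125,38),(208,107),(148,190),(63,122)],(245,85),.022),("carton",[(145,90),(202,160),(129,220),(67,150)],(265,160),.07)]:
    p=pts(L,o,z);print(n,p.mean(0),[ang(p[i],p[(i+1)%4]) for i in range(4)])
print("knob",pts([(407-267,113)],(245,85),.072)); print("sticker",pts([(668-533,157)],(265,160),.07))
c3=np.array([[.6279,.0972],[.6254,.0135],[.6231,-.0706]]);print("box3",c3.mean(0),ang(c3[2],c3[0]))
c2=np.array([[.4576,-.0205],[.4484,.0634]]);print("box2",c2.mean(0),ang(*c2))
for nm,uv,z in [("js",(214.5,136),.052),("jl",(209,220.7),.078)]: print(nm,ray(eyes.camera_model("top"),uv,z)[:2])
```

```text
ridge [ 0.63022851 -0.2404646 ] (np.float64(-114.27833219138783), np.float64(0.0538304637764453))
eaveR [ 0.64835102 -0.24838008] (np.float64(-112.99023218969432), np.float64(0.05476624958263545))
eaveL [ 0.6131147  -0.23283085] (np.float64(-114.21346999032832), np.float64(0.05602289369846886))
stamp [ 0.5457602  -0.30878957] [(np.float64(-110.1119443915429), np.float64(0.05022000883116237)), (np.float64(161.68328572643682), np.float64(0.04785390653644729)), (np.float64(70.0141024084579), np.float64(0.05178930475939317)), (np.float64(-20.19562748990106), np.float64(0.04794440246937223))]
carton [ 0.43077991 -0.3780245 ] [(np.float64(-122.58882575268161), np.float64(0.04298297442785789)), (np.float64(149.29486945828904), np.float64(0.044501163964533394)), (np.float64(58.59751678692577), np.float64(0.04521020640410642)), (np.float64(-33.54097792541078), np.float64(0.04541942428139337))]
knob [[ 0.54566179 -0.30963281]]
sticker [[ 0.43003284 -0.37792807]]
box3 [0.62546667 0.01336667] (np.float64(88.3614733929169), np.float64(0.16786863911999764))
box2 [0.453   0.02145] (np.float64(96.25773025965036), np.float64(0.08440290279368358))
js [0.62802039 0.24935651]
jl [0.40340362 0.25613899]
```

Call:
servo_tool(
  increments="-0.38 -0.55 -1 0.444;-0.38 -0.55 -1 0.444;-0.38 -0.55 -1 0.444;-0.38 -0.55 -1 0.444",
)

```text
t: 1.9
tcp_pos: [0.4286, -0.3798, 0.2706]
orientation: [-2.748, -1.521, 0.001]
ft_force: [-0.0, -0.8, 0.2]
grip_width: 0.0856
grip_force: 0.0
```

Call:
servo_tool(
  increments="0 0 -0.5 0;0 0 -1 0;0 0 -1 0",
)

```text
t: 2.28
tcp_pos: [0.4281, -0.3779, 0.1685]
orientation: [-2.746, -1.513, 0.002]
ft_force: [-0.0, 0.4, 0.6]
grip_width: 0.0852
grip_force: 0.0
```

Call:
servo_tool(
  increments="0 0 -0.4 0;0 0 -0.7 0;0 0 -1 0;0 0 -1 0",
)

```text
t: 2.78
tcp_pos: [0.4301, -0.3791, 0.0717]
orientation: [-2.75, -1.517, 0.0]
ft_force: [0.7, -0.5, -0.4]
grip_width: 0.0856
grip_force: 0.0
```

Call:
servo_tool(
  increments="0 0 -0.2 0;0 0 -0.357 0;0 0 -0.357 0",
)

```text
t: 3.15
tcp_pos: [0.4306, -0.3787, 0.0359]
orientation: [-2.75, -1.518, 0.0]
ft_force: [0.7, -0.8, 0.1]
grip_width: 0.0856
grip_force: 0.0
```

Call:
servo_tool(
  increments="0 0 0 0;0 0 0 0;0 0 0 0;0 0 0 0;0 0 0 0;0 0 0 0",
  grip=38,
  force=30,
)

```text
t: 3.9
tcp_pos: [0.431, -0.3788, 0.0364]
orientation: [2.749, 1.518, 0.0]
ft_force: [-0.5, 0.8, 6.4]
grip_width: 0.0458
grip_force: 31.9
```

Call:
servo_tool(
  increments="0 0 0.3 0;0 0 0.8 0;0 0 1 0",
)

```text
t: 4.28
tcp_pos: [0.4313, -0.3791, 0.1383]
orientation: [2.747, 1.518, 0.001]
ft_force: [0.6, -1.0, -1.6]
grip_width: 0.0457
grip_force: 31.5
```

Call:
servo_tool(
  increments="0.24 0.49 0 0.05;0.487 0.98 0 0.1;0.487 0.98 0 0.1",
)

```text
t: 4.65
tcp_pos: [0.4805, -0.2773, 0.1357]
orientation: [-2.617, -1.736, -0.001]
ft_force: [-0.7, -0.8, -0.7]
grip_width: 0.0455
grip_force: 31.5
```

Call:
servo_tool(
  increments="0.24 0.49 0 0.05;0.487 0.98 0 0.1;0.487 0.98 0 0.1",
)

```text
t: 5.03
tcp_pos: [0.529, -0.1799, 0.1355]
orientation: [-2.474, -1.936, -0.001]
ft_force: [-0.5, -0.5, -1.0]
grip_width: 0.0455
grip_force: 31.5
```

Call:
servo_tool(
  increments="0.24 0.49 0 0.05;0.487 0.98 0 0.1;0.487 0.98 0 0.1",
)

```text
t: 5.4
tcp_pos: [0.5777, -0.0826, 0.1353]
orientation: [-2.316, -2.123, -0.0]
ft_force: [-0.5, -0.4, -1.0]
grip_width: 0.0456
grip_force: 31.5
```

Call:
servo_tool(
  increments="0.24 0.49 0 0.038;0.4 0.8 0 0.038;0.487 0.974 0 0.038;0.487 0.974 0 0.038;0.487 0.974 -0.3 0.038;0.487 0.974 -0.4 0.038",
)

```text
t: 6.15
tcp_pos: [0.6242, 0.0115, 0.0941]
orientation: [-2.256, -2.184, 0.003]
ft_force: [0.5, 0.2, -0.3]
grip_width: 0.0455
grip_force: 31.5
```

Run:
```python
from h import *
s=arm.get_state();print(s["t"],s["tcp_pos"],s["ft_force"],s["grip_width"],s["joints"].round(2))
for n in("top","wrist"): cv2.imwrite(f"pics/{n}2.png",eyes.read_camera(n)[:,:,::-1])
a=cv2.resize(cv2.imread("pics/top2.png")[100:250,180:380],None,fx=2,fy=2); b=cv2.resize(cv2.imread("pics/wrist2.png"),(400,300))
cv2.imwrite("pics/c3.png",np.hstack([a,b]))
```

```text
6.15 [0.62424042 0.0114758  0.09413238] [ 0.48721983  0.1969258  -0.31927696] 0.045500460682726694 [-0.12  0.45 -0.04  1.08 -0.    1.49]
```

View pics/c3.png

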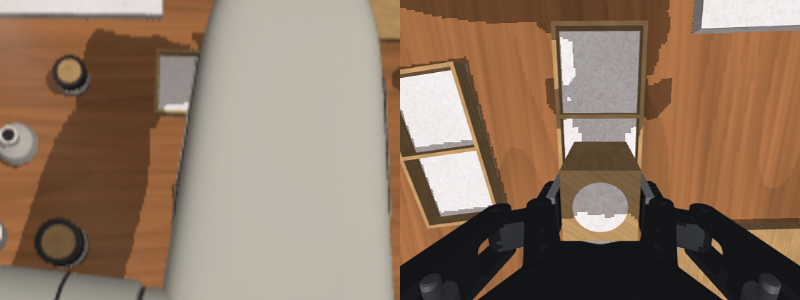

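The wrist view shows the carton held square above box_three's middle compartment, with the far compartments at (598,72) and (598,130). I set it down.

Call:
servo_tool(
  increments="0 0 -0.2 0;0 0 -0.4 0;0 0 -0.5 0;0 0 -0.54 0;0 0 -0.56 0;0 0 -0.56 0",
)

```text
t: 7.0
tcp_pos: [0.6259, 0.0128, 0.0404]
orientation: [2.255, 2.186, 0.001]
ft_force: [-1.2, -0.4, 1.8]
grip_width: 0.0456
grip_force: 31.8
```

Call:
servo_tool(
  increments="0 0 0 0;0 0 0 0;0 0 0 0",
  grip=65,
)

```text
t: 7.38
tcp_pos: [0.6256, 0.0129, 0.0397]
orientation: [2.255, 2.187, 0.0]
ft_force: [0.6, -0.7, -0.6]
grip_width: 0.0652
grip_force: 0.0
```

Call:
servo_tool(
  increments="0 0 0.1 0;0 0 0.5 0;0 0 1 0;0 0 1 0",
)

```text
t: 7.88
tcp_pos: [0.6276, 0.0128, 0.1445]
orientation: [2.251, 2.183, 0.008]
ft_force: [-0.4, -0.4, 0.2]
grip_width: 0.0645
grip_force: 0.0
```

Call:
servo_tool(
  increments="-0.1 -0.5 0 -0.03;-0.2 -1 0 -0.07;-0.2 -1 0 -0.07",
)

```text
t: 8.25
tcp_pos: [0.6047, -0.09, 0.1392]
orientation: [-2.376, -2.054, 0.001]
ft_force: [-0.6, -0.2, 0.1]
grip_width: 0.065
grip_force: 0.0
```

Call:
servo_tool(
  increments="-0.1 -0.5 0 -0.03;-0.2 -1 0 -0.07;-0.2 -1 0 -0.07",
)

```text
t: 8.62
tcp_pos: [0.5849, -0.1894, 0.1391]
orientation: [-2.485, -1.922, 0.001]
ft_force: [0.3, 1.0, 0.0]
grip_width: 0.0649
grip_force: 0.0
```

Call:
servo_tool(
  increments="-0.1 -0.5 0 -0.03;-0.2 -1 0 -0.064;-0.2 -1 0 -0.064",
)

```text
t: 9.0
tcp_pos: [0.5652, -0.2888, 0.139]
orientation: [-2.577, -1.796, 0.0]
ft_force: [0.3, 0.9, -0.6]
grip_width: 0.0647
grip_force: 0.0
```

Call:
servo_tool(
  increments="-0.198 -0.224 0 0;-0.198 -0.224 -0.2 0;-0.198 -0.224 -0.4 0;-0.198 -0.224 -0.4 0",
)

```text
t: 9.5
tcp_pos: [0.5455, -0.3072, 0.0982]
orientation: [-2.57, -1.8, 0.001]
ft_force: [0.3, 0.6, -0.4]
grip_width: 0.0652
grip_force: 0.0
```

Call:
servo_tool(
  increments="0 0 -0.2 0;0 0 -0.4 0;0 0 -0.62 0;0 0 -0.62 0",
)

```text
t: 10.0
tcp_pos: [0.5456, -0.3081, 0.037]
orientation: [-2.572, -1.8, 0.001]
ft_force: [0.4, 0.2, 0.6]
grip_width: 0.0652
grip_force: 0.0
```

Call:
servo_tool(
  increments="0 0 0 0;0 0 0 0;0 0 0 0;0 0 0 0;0 0 0 0;0 0 0 0",
  grip=20,
)

```text
t: 10.75
tcp_pos: [0.5462, -0.3097, 0.0388]
orientation: [2.574, 1.799, 0.001]
ft_force: [-0.9, 1.7, 6.4]
grip_width: 0.0268
grip_force: 29.3
```

Call:
servo_tool(
  increments="0 0 0.3 0;0 0 0.8 0;0 0 1 0",
)

```text
t: 11.12
tcp_pos: [0.5465, -0.3101, 0.1409]
orientation: [2.572, 1.797, 0.002]
ft_force: [0.6, -0.1, -0.8]
grip_width: 0.0272
grip_force: 30.0
```

Call:
servo_tool(
  increments="0.15 0.5 0 0.05;0.3 1 0 0.1;0.3 1 0 0.1",
)

```text
t: 11.5
tcp_pos: [0.5763, -0.2064, 0.1381]
orientation: [-2.421, -2.001, -0.001]
ft_force: [0.1, -0.3, -1.1]
grip_width: 0.0267
grip_force: 30.0
```

Call:
servo_tool(
  increments="0.15 0.5 0 0.05;0.3 1 0 0.104;0.3 1 0 0.104",
)

```text
t: 11.88
tcp_pos: [0.6063, -0.1071, 0.1377]
orientation: [-2.251, -2.191, -0.001]
ft_force: [-0.9, -1.6, -0.9]
grip_width: 0.027
grip_force: 30.0
```

Call:
servo_tool(
  increments="0.17 0.38 0 0;0.173 0.38 0 0;0.173 0.38 -0.4 0;0.173 0.38 -0.6 0;0.173 0.38 -0.8 0;0.173 0.38 -0.9 0;0.173 0.38 -0.94 0;0.173 0.38 -0.96 0;0.173 0.38 -0.96 0",
)

```text
t: 13.0
tcp_pos: [0.6233, -0.0721, 0.0429]
orientation: [2.254, 2.185, 0.0]
ft_force: [-2.8, -1.3, 4.9]
grip_width: 0.0269
grip_force: 30.5
```

Run:
```python
from h import *
cv2.imwrite("pics/w4.png",eyes.read_camera("wrist")[:,:,::-1])
```

```text
(no output)
```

View pics/w4.png

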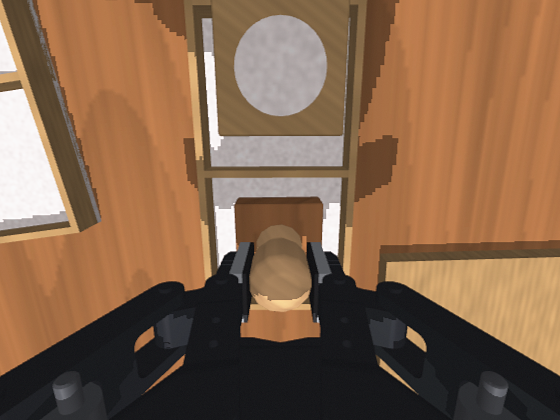

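The stamp sits centred in its compartment, at (280,260), with the carton beyond it. I release it and go to the house.

Call:
servo_tool(
  increments="0 0 0 0;0 0 0 0;0 0 0 0",
  grip=48,
)

```text
t: 13.42
tcp_pos: [0.6231, -0.0714, 0.0415]
orientation: [-2.255, -2.187, -0.0]
ft_force: [-0.2, 0.7, 0.9]
grip_width: 0.048
grip_force: 0.0
```

Call:
servo_tool(
  increments="0 0 0.1 0;0 0 0.5 0;0 0 1 0;0 0 1 0",
)

```text
t: 13.92
tcp_pos: [0.625, -0.0719, 0.1465]
orientation: [2.25, 2.183, 0.006]
ft_force: [0.2, 0.9, -0.5]
grip_width: 0.0479
grip_force: 0.0
```

Call:
servo_tool(
  increments="0.02 -0.45 0 -0.07;0.04 -0.85 0 -0.15;0.04 -0.85 0 -0.15",
  grip=72,
)

```text
t: 14.3
tcp_pos: [0.6268, -0.1589, 0.1408]
orientation: [-2.5, -1.902, 0.001]
ft_force: [0.0, 0.2, 0.5]
grip_width: 0.0718
grip_force: 0.0
```

Call:
servo_tool(
  increments="0.02 -0.45 0 -0.07;0.035 -0.845 0 -0.099;0.035 -0.845 0 -0.099;0.035 -0.845 -0.2 -0.099;0.035 -0.845 -0.4 -0.099;0.035 -0.845 -0.4 -0.099",
)

```text
t: 15.05
tcp_pos: [0.6297, -0.239, 0.1001]
orientation: [-2.633, -1.708, 0.002]
ft_force: [-0.3, 0.6, 0.6]
grip_width: 0.0719
grip_force: 0.0
```

Call:
servo_tool(
  increments="0 0 -0.3 0;0 0 -0.6 0;0 0 -0.76 0;0 0 -0.76 0",
)

```text
t: 15.55
tcp_pos: [0.6303, -0.2403, 0.0252]
orientation: [-2.635, -1.708, 0.001]
ft_force: [0.1, -0.2, 0.8]
grip_width: 0.0722
grip_force: 0.0
```

Call:
servo_tool(
  increments="0 0 0 0;0 0 0 0;0 0 0 0;0 0 0 0;0 0 0 0;0 0 0 0",
  grip=32,
)

```text
t: 16.3
tcp_pos: [0.6312, -0.2413, 0.0271]
orientation: [2.636, 1.706, 0.002]
ft_force: [-0.3, 0.4, 6.9]
grip_width: 0.0393
grip_force: 31.8
```

Call:
servo_tool(
  increments="0 0 0.3 0;0 0 0.8 0;0 0 1 0",
)

```text
t: 16.68
tcp_pos: [0.6314, -0.2415, 0.1291]
orientation: [2.634, 1.705, 0.003]
ft_force: [0.4, -0.0, -1.5]
grip_width: 0.0399
grip_force: 31.0
```

Call:
servo_tool(
  increments="-0.3 0.37 0 0.06;-0.576 0.733 0 0.112;-0.576 0.733 0 0.112",
)

```text
t: 17.05
tcp_pos: [0.5712, -0.1654, 0.1265]
orientation: [-2.474, -1.935, 0.0]
ft_force: [0.4, 0.1, -1.6]
grip_width: 0.0397
grip_force: 31.1
```

Call:
servo_tool(
  increments="-0.3 0.37 0 0.06;-0.576 0.733 0 0.112;-0.576 0.733 0 0.112",
)

```text
t: 17.42
tcp_pos: [0.5141, -0.0928, 0.1262]
orientation: [-2.296, -2.145, -0.0]
ft_force: [0.5, 0.5, -1.1]
grip_width: 0.0397
grip_force: 31.2
```

Call:
servo_tool(
  increments="-0.3 0.37 0 0.06;-0.577 0.734 0 0.113;-0.577 0.734 0 0.113;-0.577 0.734 -0.3 0.113;-0.577 0.734 -0.6 0.113;-0.577 0.734 -0.8 0.113;-0.577 0.734 -0.9 0.113;-0.577 0.734 -0.95 0.113;-0.577 0.734 -0.95 0.113",
)

```text
t: 18.55
tcp_pos: [0.4585, -0.0215, 0.0312]
orientation: [2.099, 2.336, 0.001]
ft_force: [-0.8, 0.5, -1.4]
grip_width: 0.0396
grip_force: 31.4
```

Run:
```python
from h import *
cv2.imwrite("pics/w5.png",eyes.read_camera("wrist")[:,:,::-1])
```

```text
(no output)
```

View pics/w5.png

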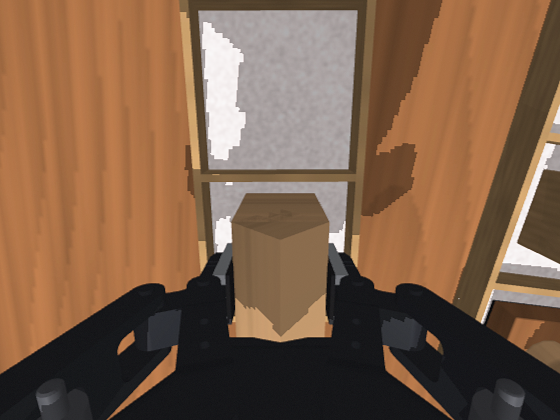

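House centred in the right-hand compartment of box_two at (280,260). I release it and fetch the large jar.

Call:
servo_tool(
  increments="0 0 -0.02 0;0 0 -0.02 0",
)

```text
t: 18.85
tcp_pos: [0.4586, -0.0214, 0.0307]
orientation: [2.097, 2.335, 0.002]
ft_force: [-7.2, 1.0, 25.0]
grip_width: 0.0395
grip_force: 34.6
```

Call:
servo_tool(
  increments="0 0 0 0;0 0 0 0;0 0 0 0",
  grip=54,
)

```text
t: 19.23
tcp_pos: [0.4577, -0.021, 0.0285]
orientation: [-2.099, -2.338, 0.0]
ft_force: [-0.0, -0.8, 0.8]
grip_width: 0.0538
grip_force: 0.0
```

Call:
servo_tool(
  increments="0 0 0.1 0;0 0 0.5 0;0 0 1 0;0 0 1 0",
)

```text
t: 19.73
tcp_pos: [0.4596, -0.0214, 0.1325]
orientation: [2.095, 2.333, 0.005]
ft_force: [0.5, -1.1, -1.0]
grip_width: 0.0539
grip_force: 0.0
```

Call:
servo_tool(
  increments="-0.09 0.46 0 0;-0.18 0.92 0 0;-0.18 0.92 0 0",
  grip=85,
)

```text
t: 20.1
tcp_pos: [0.4385, 0.0732, 0.1284]
orientation: [-2.094, -2.341, 0.001]
ft_force: [0.5, -1.0, 0.2]
grip_width: 0.0847
grip_force: 0.0
```

Call:
servo_tool(
  increments="-0.09 0.46 0 0;-0.18 0.92 0 0;-0.18 0.92 0 0",
)

```text
t: 20.48
tcp_pos: [0.4211, 0.1646, 0.1284]
orientation: [-2.095, -2.341, 0.001]
ft_force: [0.1, -0.3, -0.0]
grip_width: 0.0849
grip_force: 0.0
```

Call:
servo_tool(
  increments="-0.09 0.46 0 0;-0.182 0.926 0 0;-0.182 0.926 0 0;-0.182 0.926 0 0;-0.182 0.926 -0.2 0;-0.182 0.926 -0.4 0;-0.182 0.926 -0.6 0;-0.182 0.926 -0.8 0;-0.182 0.926 -0.93 0;-0.182 0.926 -0.93 0",
)

```text
t: 21.72
tcp_pos: [0.4034, 0.2546, 0.035]
orientation: [-2.1, -2.336, 0.002]
ft_force: [-0.1, -0.1, 0.1]
grip_width: 0.0849
grip_force: 0.0
```

Call:
servo_tool(
  increments="0 0 0 0;0 0 0 0;0 0 0 0;0 0 0 0;0 0 0 0",
  grip=52,
  force=40,
)

```text
t: 22.35
tcp_pos: [0.404, 0.2558, 0.0365]
orientation: [2.098, 2.337, 0.002]
ft_force: [1.1, -1.9, 6.7]
grip_width: 0.059
grip_force: 42.3
```

Call:
servo_tool(
  increments="0 0 0.3 0;0 0 0.8 0;0 0 1 0",
)

```text
t: 22.72
tcp_pos: [0.404, 0.256, 0.1381]
orientation: [2.097, 2.337, 0.004]
ft_force: [0.1, -0.1, -3.0]
grip_width: 0.0593
grip_force: 44.9
```

Call:
servo_tool(
  increments="0.11 -0.48 0 0;0.225 -0.96 0 0;0.225 -0.96 0 0",
)

```text
t: 23.1
tcp_pos: [0.4263, 0.1573, 0.1356]
orientation: [2.103, 2.334, -0.001]
ft_force: [0.3, -0.1, -2.9]
grip_width: 0.0591
grip_force: 44.7
```

Call:
servo_tool(
  increments="0.11 -0.48 0 0;0.225 -0.967 0 0;0.225 -0.967 0 0;0.225 -0.967 0 0;0.225 -0.967 -0.3 0;0.225 -0.967 -0.6 0;0.225 -0.967 -0.8 0;0.225 -0.967 -0.9 0;0.225 -0.967 -0.95 0;0.225 -0.967 -0.96 0;0.225 -0.967 -0.96 0",
)

```text
t: 24.48
tcp_pos: [0.4484, 0.0634, 0.0404]
orientation: [2.098, 2.338, 0.001]
ft_force: [-3.0, 0.9, 3.6]
grip_width: 0.0591
grip_force: 44.8
```

Run:
```python
from h import *
cv2.imwrite("pics/w6.png",eyes.read_camera("wrist")[:,:,::-1])
```

```text
(no output)
```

View pics/w6.png

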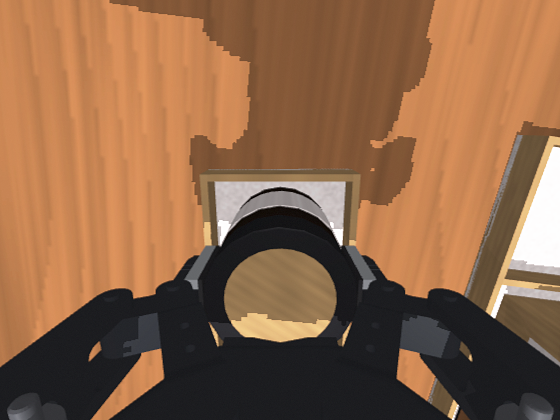

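The large jar is in the left compartment (280,260) and touching the floor. I release it and fetch the small jar.

Call:
servo_tool(
  increments="0 0 0 0;0 0 0 0;0 0 0 0",
  grip=76,
)

```text
t: 24.9
tcp_pos: [0.4487, 0.0629, 0.0397]
orientation: [2.099, 2.337, 0.0]
ft_force: [-0.3, 0.4, -0.6]
grip_width: 0.0763
grip_force: 0.0
```

Call:
servo_tool(
  increments="0 0 0.1 0;0 0 0.5 0;0 0 1 0;0 0 1 0",
)

```text
t: 25.4
tcp_pos: [0.4504, 0.0628, 0.1435]
orientation: [2.095, 2.334, 0.007]
ft_force: [0.2, -0.0, -0.3]
grip_width: 0.0758
grip_force: 0.0
```

Call:
servo_tool(
  increments="0.4 0.4 0 -0.02;0.8 0.8 0 -0.04;0.898 0.93 0 -0.044;0.898 0.93 0 -0.044",
)

```text
t: 25.9
tcp_pos: [0.5379, 0.1564, 0.1388]
orientation: [-2.176, -2.265, 0.002]
ft_force: [-0.8, 0.5, 0.1]
grip_width: 0.0759
grip_force: 0.0
```

Call:
servo_tool(
  increments="0.4 0.4 0 -0.02;0.8 0.8 0 -0.04;0.898 0.93 0 -0.044;0.898 0.93 0 -0.044;0.898 0.93 0 -0.044;0.898 0.93 -0.2 -0.044;0.898 0.93 -0.4 -0.044;0.898 0.93 -0.6 -0.044;0.898 0.93 -0.8 -0.044;0.898 0.93 -0.9 -0.044;0.898 0.93 -0.9 -0.044",
)

```text
t: 27.28
tcp_pos: [0.6275, 0.2482, 0.0496]
orientation: [-2.256, -2.186, 0.001]
ft_force: [0.7, -0.4, -0.6]
grip_width: 0.0758
grip_force: 0.0
```

Call:
servo_tool(
  increments="0 0 -0.24 0;0 0 -0.24 0;0 0 -0.24 0",
)

```text
t: 27.65
tcp_pos: [0.6284, 0.2489, 0.0268]
orientation: [2.255, 2.187, 0.002]
ft_force: [0.9, 0.5, 0.0]
grip_width: 0.076
grip_force: 0.0
```

Call:
servo_tool(
  increments="0 0 0 0;0 0 0 0;0 0 0 0;0 0 0 0;0 0 0 0",
  grip=36,
  force=30,
)

```text
t: 28.28
tcp_pos: [0.6286, 0.249, 0.0267]
orientation: [2.255, 2.187, 0.002]
ft_force: [-0.7, -0.2, 5.7]
grip_width: 0.0433
grip_force: 30.2
```

Gripped at 43 mm. Target (0.628, 0.097): delta y −0.152.

Call:
servo_tool(
  increments="0 0 0.3 0;0 0 0.8 0;0 0 1 0",
)

```text
t: 28.65
tcp_pos: [0.6289, 0.2492, 0.1287]
orientation: [2.254, 2.186, 0.005]
ft_force: [-0.0, 0.4, -1.2]
grip_width: 0.0429
grip_force: 31.0
```

Call:
servo_tool(
  increments="0 -0.4 0 0;0 -0.76 0 0;0 -0.76 0 0",
)

```text
t: 29.02
tcp_pos: [0.628, 0.1708, 0.1257]
orientation: [2.258, 2.184, -0.001]
ft_force: [-0.0, 0.7, -0.9]
grip_width: 0.0429
grip_force: 31.0
```

Call:
servo_tool(
  increments="0 -0.4 0 0;0 -0.76 0 0;0 -0.76 0 0;0 -0.76 0 0;0 -0.76 -0.3 0;0 -0.76 -0.6 0;0 -0.76 -0.8 0;0 -0.76 -0.9 0;0 -0.76 -0.95 0;0 -0.76 -0.96 0;0 -0.76 -0.96 0",
)

```text
t: 30.4
tcp_pos: [0.6283, 0.0975, 0.0307]
orientation: [2.254, 2.187, 0.002]
ft_force: [-2.3, 1.4, 3.7]
grip_width: 0.0432
grip_force: 31.4
```

Run:
```python
from h import *
cv2.imwrite("pics/w7.png",eyes.read_camera("wrist")[:,:,::-1])
```

```text
(no output)
```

View pics/w7.png

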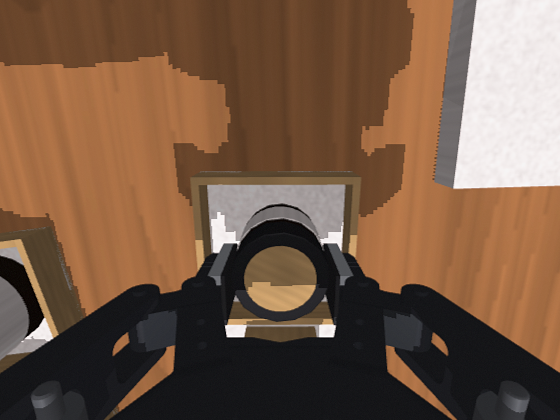

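Small jar in the outer left compartment. I release it, clear the view and check.

Call:
servo_tool(
  increments="0 0 0 0;0 0 0 0;0 0 0 0",
  grip=54,
)

```text
t: 30.82
tcp_pos: [0.6281, 0.0968, 0.0295]
orientation: [2.255, 2.187, -0.0]
ft_force: [0.2, 0.5, -0.6]
grip_width: 0.0538
grip_force: 0.0
```

Call:
servo_tool(
  increments="0 0 0.1 0;0 0 0.5 0;0 0 1 0;0 0 1 0",
)

```text
t: 31.32
tcp_pos: [0.6301, 0.097, 0.1345]
orientation: [2.251, 2.183, 0.009]
ft_force: [0.1, 0.1, 0.4]
grip_width: 0.0541
grip_force: 0.0
```

Call:
servo_tool(
  increments="-0.5 0.5 0.5 0;-1 1 1 0;-1 1 1 0;-1 1 1 0",
)

```text
t: 31.82
tcp_pos: [0.527, 0.1987, 0.232]
orientation: [2.251, 2.189, 0.005]
ft_force: [-0.6, -1.1, -0.4]
grip_width: 0.0536
grip_force: 0.0
```

Call:
servo_tool(
  increments="-0.5 0.5 0 0;-1 1 0.5 0;-1 1 0.5 0",
)

```text
t: 32.2
tcp_pos: [0.427, 0.2978, 0.28]
orientation: [-2.254, -2.188, 0.0]
ft_force: [0.9, 0.2, -0.2]
grip_width: 0.054
grip_force: 0.0
```

Call:
servo_tool(
  increments="-0.5 0.5 0 0;-0.8 1 0 0;-0.8 1 0 0;-0.8 1 0 0",
)

```text
t: 32.7
tcp_pos: [0.3483, 0.3967, 0.2786]
orientation: [2.254, 2.188, -0.002]
ft_force: [0.4, -0.1, 0.9]
grip_width: 0.0542
grip_force: 0.0
```

Run:
```python
from h import *
a=cv2.resize(eyes.read_camera("top")[110:250,150:480,::-1],None,fx=2.2,fy=2.2,interpolation=2)
b=eyes.read_camera("side")[110:290,150:400,::-1]; b=cv2.resize(b,None,fx=1.6,fy=1.6,interpolation=2)
c=np.zeros((a.shape[0]+b.shape[0],a.shape[1],3),np.uint8);c[:a.shape[0]]=a;c[a.shape[0]:,:b.shape[1]]=b
cv2.imwrite("pics/f.png",c);print(arm.get_state()["t"],c.shape)
```

```text
32.8 (596, 726, 3)
```

View pics/f.png

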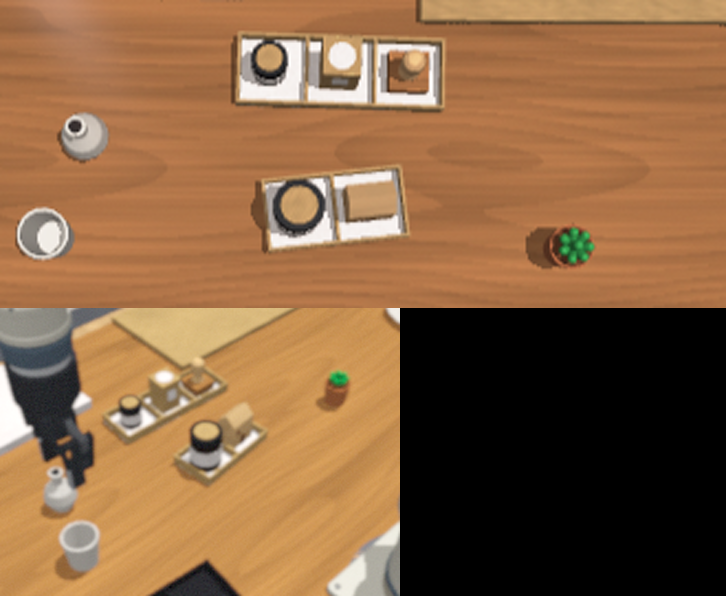

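All five pieces are in place, and the vase, cup and succulent haven't moved. I take one closer look at the house and stamp in the side view.

Run:
```python
from h import *
b=eyes.read_camera("side")[130:230,210:330,::-1]
cv2.imwrite("pics/f2.png",cv2.resize(b,None,fx=6,fy=6,interpolation=2)); m=eyes.camera_model("side")
for z in(.004,.059,.079): print(z,((proj(m,[.4576,-.0205,z])-[210,130])*6).round())
```

```text
0.004 [519. 368.]
0.059 [524. 288.]
0.079 [526. 258.]
```

View pics/f2.png

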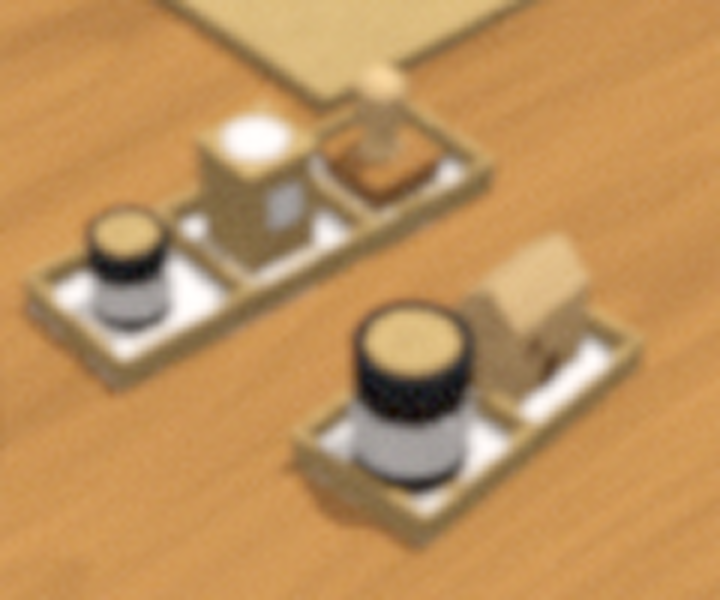

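All five pieces stand upright, and the house ridge is at the height expected, about (530,255). I hand in the job.

```bash
python3 -c "
from cell import close_job
print(close_job())"
```

```text
the job is handed in; nothing more can be done
None
```

I packed both gift boxes and handed the job in at about 33 s on the robot's clock: the final pictures show all five pieces upright in their compartments and the vase, cup and succulent where they were, but no verdict came back.

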